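Set the stop pin of a drilling fixture and bring the workpiece up to it

TASK

Set up the drilling fixture: take the stop pin out of its wooden holder and find the plain, unmarked blind hole in the steel strip at the bottom of the channel, best by sliding the pin tip along the strip until it drops in, and leave the pin standing fully home in that hole. After that, slide the workpiece block along the channel, without lifting it, until it rests against the pin. Leave the jar, the cup and the standing cone where they are.

Things in the scene. Friction and masses are not known exactly. Their poses are not given: they have to be found in the camera images.
- fixture: Drilling fixture, fixed to the bench: dark base plate 90 x 210 x 8 mm with two grey side rails along its length (its y axis; x across, z up). Origin: centre of the underside. The rails are 18 mm thick, 210 mm long, tops at z = 40 mm; between them is a channel 44 mm wide, open at both ends, floored by a steel strip whose top is at z = 32 mm.
- channel (a point): Point of the fixture on the channel's centre line, mid-length, at the strip's top (fixture x = 0, y = 0, z = 32 mm). The strip, 44 x 250 mm, is clamped fast but shifted along y each time. Its only hole is blind, 15.5 mm wide, 18 mm deep, with a 1 mm chamfer; it lies on the centre line (x = 0) anywhere from y = 0 to +40 mm; where is not told.
- pin: Loose steel stop pin, 85 mm long, 0.1 kg, starting upright in the holder, tip 25 mm deep in its hole. Origin at the centre of the lower end (tip), z along the pin towards the head. Shank 14 mm in diameter, its lowest 6 mm rounded down to an 8 mm flat tip; the head is a darker plain cylinder 22 mm in diameter from z = 55 to 85 mm.
- pin_tip (a point): Centre of the pin's flat tip, the pin's origin.
- pin_head (a point): Centre of the pin's head, on the axis, 70 mm above the tip; a good place to grip.
- pin_stop (a point): Point on the pin's axis 33 mm above the tip, at half the height of the workpiece block when the pin is home; the shank there is 14 mm in diameter.
- holder: Wooden holder block, 60 x 60 x 45 mm, fixed to the bench, with one blind hole 15.5 mm in diameter and 25 mm deep in the middle of its top. Origin: centre of its underside.
- block: Loose dark steel workpiece block, 40 mm (its x, across the channel) x 50 mm (its y, along the channel) x 30 mm high, 0.2 to 0.4 kg, lying on the strip between the rails, 2 mm play on each side. Origin: centre of its underside. It starts in the -y half of the fixture, its centre at fixture y = -85 to -65 mm, and its y axis points the same way as the fixture's, towards the hole.
- block_face (a point): Centre of the block's end face that looks towards the hole and the pin (block y = +25 mm, z = 15 mm).
- white_jar: Bystander: white jar, 66 mm in diameter, 58 mm high, near the upright splash board, a fixed dark board 0.42 m high that stands along x at y = -0.04 to -0.01 m (world), from x = 0.39 to 0.87 m: keep the arm to its left. Origin: centre of its underside.
- slurry_cup: Bystander: pale cup with dark contents, 86 mm in diameter, 52 mm high, left of the fixture. Origin: centre of its underside.
- cone_6: Bystander: slender dark cone standing on its foot, 30 mm in diameter at the foot, 121 mm high, left of the fixture. Origin: centre of its underside.

How it is judged:
By the outcome, as a careful person would: the job done as asked, in the order asked, and still so for the second after the job is handed in, with the robot touching nothing.
It also fails if it takes over 61 s, if anything falls off the work surface, if the arm or the gripper's body presses on something with over 40 N, if the wrist force passes 120 N, or if a joint passes its speed limit or range.

ROBOT

A 6-joint arm with a two-finger parallel gripper is mounted at the origin on a cart in front of the work surface, level with it; the furniture and walls round the work are solid. World frame = base frame: x ahead of the robot, y to its left, z up, the work surface at z = 0. Lengths are in m, angles in rad, forces in N, time in s.
With the tool pointing down it reaches from about 0.325 to 0.9 m from the base axis. Payload 3.5 kg.
Tool frame: the origin (TCP) lies midway between the tips of the shut fingers; the grasp point (between the pads) lies 19 mm behind it (ctrl.tcp_to_grasp is the distance from the TCP to the grasp point, in m); z points along the fingers, y is the line along which they close (so a half turn about z gives the same grasp; the last joint's range is limited). The gripper opens to 85 mm and grips with 20 to 120 N. Pads are 22 mm wide; open, the fingers measure 114 mm over their backs; the gripper's body (76 mm by 85 mm) begins 54 mm behind the grasp point. The pads swing forward as they close: fully open they stand 13 mm farther back than shut.
Start: joints at [-1.388, 0.276, -0.026, 1.268, 0, 1.467], TCP at [0.176, -0.6, 0.231] pointing down, gripper open.
Joint ranges: [-3.12, 3.12], [-0.85, 1.88], [-1.08, 1.24], [-1.95, 2.15], [-1.57, 1.53], [-3.14, 3.14]. Speed limits (rad/s): [2.57, 2.57, 3.14, 3.14, 3.14, 3.14].

INTERFACE

Orientations are given as a unit quaternion [w, x, y, z].
In Python, from workcell import sense, imaging, job, nets, ctrl gives the robot as it stands. The module is installed in compiled form; this text tells all that it offers.
- The arm moves only by the tool carry_out, never from a script. Its argument "plan" is a list that holds one entry, the list of rows, each a list of 6 numbers: the shift along the tool's x, y, z as a fraction of full scale, then the turn, a rotation vector about the tool's x, y, z as a fraction of full scale. In form: [[[tx, ty, tz, wx, wy, wz], ...]]. A call has 1 to 5 rows; each row is the pose to reach, as a shift and turn from the pose commanded when the call began, along the tool's axes at that moment; what a row does not reach only later rows make up. Full scale, the value 1, is 0.3 m for a shift and 60 degrees for a turn. A row lasts 1/12 s, in which the tool goes at most 41.7 mm and 7.16 degrees, less where a joint would pass 70% of its speed; a pose out of reach is approached as far as the arm can. A call with a number of a shift or a turn outside -1 to 1 is refused whole. A call with a gripper value outside its range is refused whole. "jaw" is the opening, from 0 (shut) to 1 (fully open), set as the call begins (left out, the last holds). The fingers move at their own pace and stop on an object; the grip force is fixed at half the most. Time passes only in rows, so rows that repeat a pose let the fingers close. It gives the time, the measured TCP pose, the force, the opening and the grip force at its end, in the units of the state.
- sense(): the state, without advancing time (a new reading comes with each control period).
- imaging.camera(name): name is "scene" or "top" or "wrist"; returns a dict with "color" (420x560x3 uint8, red, green, blue), "vertical_fov" (degrees; the focal length in pixels is half the picture's height over the tangent of half this angle, whatever the lens; pixels are square), "cx", "cy" (the principal point, pixels), "R" (3x3) and "t" (3): a world point X has camera coordinates R X + t; the wrist camera has in their place "hand_eye" (4x4, takes a point from camera to tool coordinates, whose origin is the TCP and whose axes are the flange's). Camera axes: x right, y down, z forward; pixel columns grow to the right and rows downward; lengths in m; the calibration is good to about 2 mm. A picture is of the moment at which its call begins: read the wrist's pose just before it. There is no depth.
- job.sign_off(): hands the job in; it is judged then, once.
Trained networks look in a picture, given as the dict that the camera call returned (one of the last four; its "shot" number tells which), for a name from the list of things; names that differ only in an ending like _2 or _b are one class to them, and where a whole thing is asked for, a point or a joint stands for the part that bears it (a point fixed in the world has none). Each returns a list of dicts, best first, with "conf" (0 to 1); they miss things now and then, are a little off and sometimes report something else, mostly with a low value. They report only what shows in the picture. A call takes as long as a camera call.
- nets.outline_of(picture, target): "mask" (420x560 bool, what is visible of it) and "uv" ([column, row] in pixels, amid what is visible of it).
The state is a dict: "time": time; "joints": joint angles; "joint_velocities": joint speeds; "joint_efforts": joint torques, N m; "eef_pos": TCP position; "eef_rot": TCP orientation; "contact_force": force on the tool from outside, world axes, zero at the start; "torque": the same for the moment, N m; "width": opening from 0.0 (shut) to 1.0 (fully open); "gripper_force": force on a finger pad.
Only numpy, scipy, OpenCV 4.12 (cv2) and the standard library are available. Lean on these libraries where they do the work, as an engineer would, in place of code of your own. Each camera call takes 0.05 s, during which the arm holds its last target. There are 200 camera calls.

## Working session

There is one attempt and no reset: what is moved stays moved. The work goes in short steps, Python scripts to look and compute and a tool call to move; the robot and the scene stay as the last step left them, time stands still between calls to the robot, and variables do not carry over. Pictures are saved under pics/ and viewed, at most 10 in all, crops included, and the job is handed in when it is done.

Besides the shell and the picture viewer there is one more tool, called after "Emit:" in YAML: its name, and indented under it one key for each argument. carry_out: Moves the arm, as the interface text tells. Shift numbers are shares of 0.3 m and turn numbers shares of 60 degrees, none past 1 either way. Its arguments: {"type":"object","properties":{"plan":{"type":"array"},"jaw":{"type":"number"}},"required":["plan"]}

```bash
mkdir -p pics; cat > h.py <<'E'
import numpy as np, cv2
from workcell import sense, imaging, job, nets, ctrl
from scipy.spatial.transform import Rotation as Ro
def rot(q): return Ro.from_quat([q[1],q[2],q[3],q[0]])
def K(c):
    f=c["color"].shape[0]/2/np.tan(np.radians(c["vertical_fov"])/2); return f,c["cx"],c["cy"]
def ext(c,s=None):
    if "R" in c: return np.array(c["R"]),np.array(c["t"])
    T=np.eye(4);T[:3,:3]=rot(s["eef_rot"]).as_matrix();T[:3,3]=s["eef_pos"]
    M=np.linalg.inv(T@np.array(c["hand_eye"])); return M[:3,:3],M[:3,3]
def ray(c,uv,z,s=None):
    f,cx,cy=K(c);R,t=ext(c,s);d=R.T@np.array([(uv[0]-cx)/f,(uv[1]-cy)/f,1]);o=-R.T@t
    return o+d*(z-o[2])/d[2]
def proj(c,X,s=None):
    f,cx,cy=K(c);R,t=ext(c,s);p=R@np.array(X)+t;return np.array([f*p[0]/p[2]+cx,f*p[1]/p[2]+cy])
def save(c,n): cv2.imwrite(f"pics/{n}.png",cv2.cvtColor(c["color"],cv2.COLOR_RGB2BGR))
E
python3 - <<'E'
from h import *
s=sense();print(s,ctrl.tcp_to_grasp)
ims=[]
for n in("top","scene"):
    c=imaging.camera(n);save(c,n+"0")
    R,t=ext(c);print(n,K(c),-R.T@t,[k for k in c])
    for g,z in(("fixture",.04),("pin",.09),("holder",.045),("block",.062),("white_jar",.058),("slurry_cup",.052),("cone_6",.06)):
        r=nets.outline_of(c,g)
        for d in r[:2]:
            print(g,d["conf"],d["uv"],d["mask"].sum(),ray(c,d["uv"],z).round(3), cv2.minAreaRect(np.argwhere(d["mask"])[:,::-1].astype(np.float32)))
E
```

```text
{'time': 0.0, 'joints': array([-1.38841545e+00,  2.77161019e-01, -2.78943689e-02,  1.26800097e+00,
        3.48291909e-05,  1.46739539e+00]), 'joint_velocities': array([-0.00125422,  0.00114432, -0.0002331 ,  0.00168256, -0.00199622,
       -0.00142597]), 'joint_efforts': array([-2.36213928e-04, -4.45508230e+01,  2.95204550e+01,  1.65306882e-02,
       -8.90044748e-05, -3.01532026e-06]), 'eef_pos': array([ 0.17604917, -0.59887693,  0.23013595]), 'eef_rot': array([-1.12982412e-03,  9.89807823e-01,  1.42405043e-01, -2.72117553e-05]), 'contact_force': array([-0.11892921,  0.20399113,  0.75342875]), 'torque': array([ 0.0032502 , -0.00561748,  0.00231804]), 'gripper_force': 0.0, 'width': 0.9978323582706102} 0.0187
top (np.float64(533.8176032973345), 287.2950386112936, 213.57796002905238) [0.4331226  0.30712623 1.16579806] ['color', 'vertical_fov', 'cx', 'cy', 'R', 't', 'shot']
fixture 0.94 [291.4, 259.8] 2015 [0.452 0.266 0.04 ] ((294.70758056640625, 251.17691040039062), (99.06206512451172, 41.488399505615234), 0.8303154110908508)
fixture 0.35 [342.7, 175.1] 133 [0.634 0.158 0.04 ] ((340.
[... 1126 characters left out ...]
1 0.04 ] ((329.0177001953125, 237.76547241210938), (42.23836898803711, 67.73190307617188), 41.18592834472656)
pin 0.58 [288.2, 185.8] 125 [0.632 0.177 0.09 ] ((288.0, 189.5), (21.0, 8.0), 90.0)
holder 0.63 [293.1, 210.2] 363 [0.595 0.213 0.045] ((294.0, 208.5), (25.0, 16.0), 90.0)
block 0.8 [343.3, 214.5] 380 [0.465 0.199 0.062] ((342.61767578125, 215.5294189453125), (22.313274383544922, 20.130456924438477), 14.03624439239502)
white_jar 0.76 [298.3, 184.4] 417 [0.651 0.093 0.058] ((300.0, 184.5), (23.0, 20.0), 90.0)
slurry_cup 0.8 [238.6, 302.1] 1696 [0.487 0.576 0.052] ((238.0, 301.0), (46.0, 46.0), 90.0)
cone_6 0.8 [294.0, 285.9] 593 [0.423 0.495 0.06 ] ((292.5, 278.5), (57.0, 15.0), 90.0)
```

```bash
python3 -c "
import cv2
a=cv2.imread('pics/top0.png')[110:320,100:460];cv2.imwrite('pics/top0c.png',cv2.resize(a,None,fx=2.2,fy=2.2,interpolation=2))"
```

```text
(no output)
```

View pics/top0c.png

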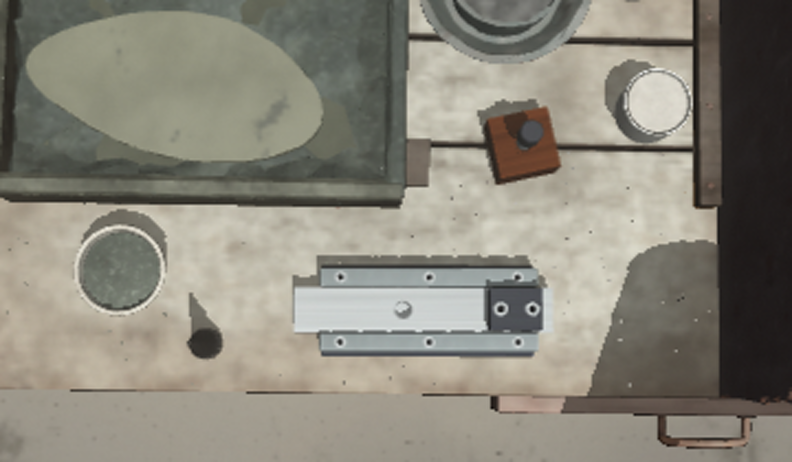

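The top view shows the rails at crop (320–538, 267–355), a dark spot on the strip at (403,309), the block at the right (515,309), and the pin head at (531,132) in the holder. Before moving I'll check the scene view for obstacles.

View pics/scene0.png

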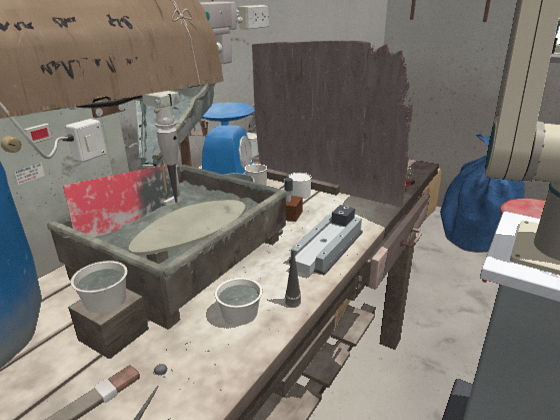

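```bash
cat >> h.py <<'E'
def go(dX,yaw=0,s=None):
    "fractions for world shift dX and world yaw (deg, about world z), tool frame"
    s=s or sense();R=rot(s["eef_rot"])
    return np.r_[R.inv().apply(dX)/.3, R.inv().apply([0,0,np.radians(yaw)])/np.radians(60)].round(3)
def st():
    s=sense();M=rot(s["eef_rot"]).as_matrix()
    print("t",round(s["time"],2),"p",s["eef_pos"].round(4),"xaxis",np.degrees(np.arctan2(M[1,0],M[0,0])).round(2),"z",M[:,2].round(3),"F",s["contact_force"].round(1),"w",round(s["width"],3),"g",round(s["gripper_force"],1),"j",s["joints"].round(2));return s
E
python3 - <<'E'
from h import *
print(go([0,0,.29]),go([.274*.3,.21,0]),go([.1,.21,0]))
c=imaging.camera("wrist");print(np.array(c["hand_eye"]).round(3),K(c))
c=imaging.camera("top")
f=lambda u,v:(100+u/2.2,110+v/2.2)
for n,p,z in(("railTL",(320,267),.04),("railTR",(537,267),.04),("railBL",(320,356),.04),("railBR",(536,356),.04),("spot",(403,309),.032)):print(n,ray(c,f(*p),z).round(4))
E
```

```text
[-0.     0.    -0.967  0.     0.     0.   ] [ 0.46  -0.594 -0.     0.     0.     0.   ] [ 0.517 -0.578 -0.     0.     0.     0.   ]
[[-0.    -0.966 -0.259  0.066]
 [ 1.    -0.     0.     0.   ]
 [-0.    -0.259  0.966 -0.143]
 [ 0.     0.     0.     1.   ]] (np.float64(333.083192509373), 281.5791200656269, 210.5405339076797)
railTL [0.5102 0.3636 0.04  ]
railTR [0.5136 0.1549 0.04  ]
railBL [0.4254 0.3617 0.04  ]
railBR [0.4283 0.1555 0.04  ]
spot [0.4715 0.2832 0.032 ]
```

The scene view shows the board between the arm and the work, and the cone at (293,280) and cup at (238,300) to the left. I'll go over the board.

```bash
cat >> h.py <<'E'
def chain(wps,yaw0=None,p0=None):
    "wps: (x,y,z,yaw of tool x axis). prints fractions per call, tool assumed vertical"
    s=sense();M=rot(s["eef_rot"]).as_matrix()
    p=np.array(s["eef_pos"] if p0 is None else p0);y=np.degrees(np.arctan2(M[1,0],M[0,0])) if yaw0 is None else yaw0
    for w in wps:
        a=np.radians(y);X=np.array([np.cos(a),np.sin(a)]);Y=np.array([np.sin(a),-np.cos(a)])
        d=np.array(w[:3])-p;dist=np.linalg.norm(d);dy=w[3]-y
        print(w,[round(float(v),3) for v in(d[:2]@X/.3,d[:2]@Y/.3,-d[2]/.3,0,0,-dy/60)],"rows>=",round(max(dist/.0417,abs(dy)/7.16),1))
        p=np.array(w[:3]);y=w[3]
E
python3 - <<'E'
from h import *
chain([(.2,-.56,.425,40),(.28,-.38,.51,70),(.37,-.2,.52,90),(.43,-.01,.52,90),(.49,.15,.43,90),(.56,.2,.27,90)])
E
```

```text
(0.2, -0.56, 0.425, 40) [0.113, -0.104, -0.646, 0.0, 0.0, -0.394] rows>= 4.8
(0.28, -0.38, 0.51, 70) [0.59, -0.288, -0.283, 0.0, 0.0, -0.5] rows>= 5.1
(0.37, -0.2, 0.52, 90) [0.666, 0.077, -0.033, 0.0, 0.0, -0.333] rows>= 4.8
(0.43, -0.01, 0.52, 90) [0.633, 0.2, -0.0, 0.0, 0.0, 0.0] rows>= 4.8
(0.49, 0.15, 0.43, 90) [0.533, 0.2, 0.3, 0.0, 0.0, 0.0] rows>= 4.6
(0.56, 0.2, 0.27, 90) [0.167, 0.233, 0.533, 0.0, 0.0, 0.0] rows>= 4.4
```

Emit:
carry_out:
  plan:
    - [[0.113,-0.104,-0.646,0,0,-0.394],[0.113,-0.104,-0.646,0,0,-0.394],[0.113,-0.104,-0.646,0,0,-0.394],[0.113,-0.104,-0.646,0,0,-0.394],[0.113,-0.104,-0.646,0,0,-0.394]]
  jaw: 1

```text
time: 1.32
eef_pos: [0.2003, -0.5598, 0.4291]
eef_rot: [0.002, 0.939, 0.343, -0.0]
contact_force: [-0.0, -0.1, 0.7]
width: 1.001
gripper_force: 0.0
```

Emit:
carry_out:
  plan:
    - [[0.59,-0.288,-0.283,0,0,-0.5],[0.59,-0.288,-0.283,0,0,-0.5],[0.59,-0.288,-0.283,0,0,-0.5],[0.59,-0.288,-0.283,0,0,-0.5],[0.59,-0.288,-0.283,0,0,-0.5]]

```text
time: 1.73
eef_pos: [0.2779, -0.3836, 0.5086]
eef_rot: [0.0, 0.818, 0.575, 0.0]
contact_force: [0.6, -0.1, -0.2]
width: 0.999
gripper_force: 0.0
```

```bash
python3 - <<'E'
from h import *
st()
chain([(.37,-.2,.52,90),(.43,-.01,.52,90),(.49,.15,.43,90),(.56,.2,.27,90)])
E
```

```text
t 1.73 p [ 0.2779 -0.3836  0.5086] xaxis 70.24 z [ 0. -0. -1.] F [ 0.6 -0.1 -0.2] w 0.999 g 0.0 j [-1.08 -0.01  0.22  1.8   0.    0.84]
(0.37, -0.2, 0.52, 90) [0.68, 0.082, -0.038, 0.0, 0.0, -0.329] rows>= 4.9
(0.43, -0.01, 0.52, 90) [0.633, 0.2, -0.0, 0.0, 0.0, 0.0] rows>= 4.8
(0.49, 0.15, 0.43, 90) [0.533, 0.2, 0.3, 0.0, 0.0, 0.0] rows>= 4.6
(0.56, 0.2, 0.27, 90) [0.167, 0.233, 0.533, 0.0, 0.0, 0.0] rows>= 4.4
```

Emit:
carry_out:
  plan:
    - [[0.67,0.08,-0.033,0,0,-0.333],[0.67,0.08,-0.033,0,0,-0.333],[0.67,0.08,-0.033,0,0,-0.333],[0.67,0.08,-0.033,0,0,-0.333],[0.67,0.08,-0.033,0,0,-0.333]]

```text
time: 2.15
eef_pos: [0.3693, -0.2023, 0.5181]
eef_rot: [0.001, 0.707, 0.707, 0.0]
contact_force: [-0.0, 0.1, 0.5]
width: 1.002
gripper_force: 0.0
```

Emit:
carry_out:
  plan:
    - [[0.633,0.2,0,0,0,0],[0.633,0.2,0,0,0,0],[0.633,0.2,0,0,0,0],[0.633,0.2,0,0,0,0],[0.633,0.2,0,0,0,0]]

```text
time: 2.57
eef_pos: [0.429, -0.012, 0.5178]
eef_rot: [0.0, 0.707, 0.708, 0.001]
contact_force: [0.9, -0.6, -0.3]
width: 1.0
gripper_force: 0.0
```

Emit:
carry_out:
  plan:
    - [[0.533,0.2,0.3,0,0,0],[0.533,0.2,0.3,0,0,0],[0.533,0.2,0.3,0,0,0],[0.533,0.2,0.3,0,0,0],[0.533,0.2,0.3,0,0,0]]

```text
time: 2.98
eef_pos: [0.4888, 0.1481, 0.4252]
eef_rot: [-0.001, 0.706, 0.708, -0.001]
contact_force: [0.4, 0.2, -1.2]
width: 1.0
gripper_force: 0.0
```

```bash
python3 - <<'E'
from h import *
s=st()
c=imaging.camera("wrist");save(c,"w1")
for g,z in(("pin",.09),("holder",.045),("block",.062),("fixture",.04)):
    for d in nets.outline_of(c,g)[:2]:
        print(g,d["conf"],d["uv"],d["mask"].sum(),ray(c,d["uv"],z,s).round(4),[round(float(v)) for v in cv2.boundingRect(d["mask"].astype(np.uint8))])
chain([(.56,.2,.27,90)])
E
```

```text
t 2.98 p [0.4888 0.1481 0.4252] xaxis 90.13 z [-0.002  0.001 -1.   ] F [ 0.4  0.2 -1.2] w 1.0 g 0.0 j [0.17 0.03 0.09 1.63 0.   1.74]
pin 0.73 [385.4, 153.3] 287 [0.6363 0.1697 0.09  ] [372, 146, 25, 16]
holder 0.61 [368.0, 146.5] 1485 [0.6223 0.1759 0.045 ] [350, 127, 49, 47]
block 0.59 [270.5, 147.6] 883 [0.4722 0.1752 0.062 ] [259, 129, 27, 34]
block 0.16 [385.7, 151.8] 291 [0.6451 0.1694 0.062 ] [372, 145, 24, 17]
fixture 0.7 [285.6, 84.3] 4146 [0.4946 0.2665 0.04  ] [242, 12, 59, 149]
fixture 0.54 [384.6, 155.9] 299 [0.6507 0.1611 0.04  ] [373, 146, 24, 16]
(0.56, 0.2, 0.27, 90) [0.183, 0.237, 0.526, 0.0, 0.0, 0.0] rows>= 4.4
```

View pics/w1.png

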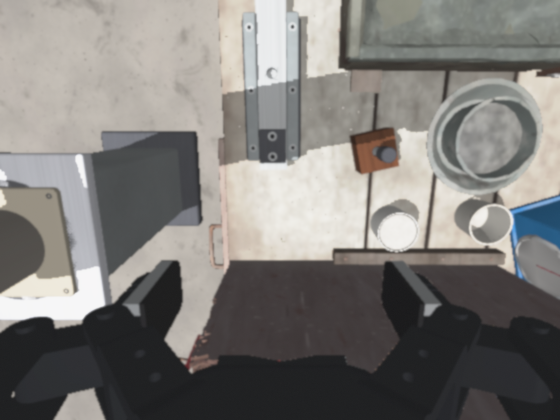

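Wrist view: pin head at (386,155), holder at (375,150), fixture at (272,85), with the hole-like spot at (272,73). I'll move in over the pin for a close look.

Emit:
carry_out:
  plan:
    - [[0.1,0.46,0.58,0,0,0],[0.1,0.46,0.58,0,0,0],[0.1,0.46,0.58,0,0,0],[0.1,0.46,0.58,0,0,0],[0.1,0.46,0.58,0,0,0]]

```text
time: 3.65
eef_pos: [0.6191, 0.1717, 0.2664]
eef_rot: [0.001, 0.708, 0.706, 0.001]
contact_force: [-0.6, 1.0, 0.6]
width: 0.997
gripper_force: 0.0
```

```bash
python3 - <<'E'
from h import *
s=st()
c=imaging.camera("wrist");save(c,"w2")
for g,z in(("pin",.105),("holder",.045)):
    for d in nets.outline_of(c,g)[:1]:
        print(g,d["conf"],d["uv"],d["mask"].sum(),ray(c,d["uv"],z,s).round(4),[round(float(v)) for v in cv2.boundingRect(d["mask"].astype(np.uint8))])
        if g=="pin":print(cv2.minAreaRect(np.argwhere(d["mask"])[:,::-1].astype(np.float32)))
X=np.array([.628,.172,.105]);print(proj(c,X,s))
E
```

```text
t 3.65 p [0.6191 0.1717 0.2664] xaxis 89.87 z [ 0.004  0.    -1.   ] F [-0.6  1.   0.6] w 0.997 g 0.0 j [ 0.17  0.29  0.07  1.34 -0.    1.74]
pin 0.84 [299.4, 192.0] 528 [0.637  0.1732 0.105 ] [287, 178, 24, 30]
((297.2500305175781, 193.25001525878906), (27.577163696289062, 24.041629791259766), 45.0)
holder 0.66 [289.6, 177.2] 2673 [0.6295 0.1773 0.045 ] [264, 148, 63, 68]
[289.72002581 193.32815865]
```

View pics/w2.png

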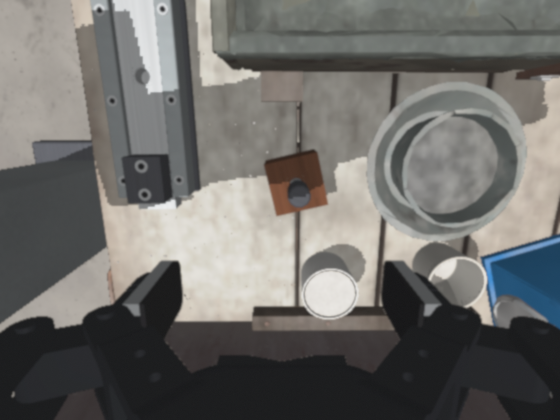

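```bash
python3 - <<'E'
from h import *
s=st()
c=imaging.camera("wrist")
print(ray(c,(299,196),.105,s),ray(c,(296,182.3),.045,s))
t=imaging.camera("top")
for n,cc,ss in(("w",c,s),("t",t,None)):
    a=cc["color"]; o=(190,255) if n=="w" else (170,325)
    x0,y0=(250,135) if n=="w" else (315,150)
    im=a[y0:y0+95,x0:x0+90] if n=="w" else a[y0:y0+50,x0:x0+50]
    k=6 if n=="w" else 10
    im=cv2.resize(im[:90],(540,540) if n=="w" else (500,500),interpolation=cv2.INTER_CUBIC)
    cv2.imwrite(f"pics/z{n}.png",im[:,:,::-1])
a=cv2.imread("pics/zw.png");b=cv2.resize(cv2.imread("pics/zt.png"),(540,540))
cv2.imwrite("pics/zz.png",cv2.resize(np.hstack([a,b]),(800,400)))
for d in nets.outline_of(t,"pin")[:1]: print(d["uv"],cv2.boundingRect(d["mask"].astype(np.uint8)),ray(t,d["uv"],.1))
E
```

```text
t 3.8 p [0.6167 0.1713 0.2625] xaxis 89.87 z [-0.006 -0.001 -1.   ] F [-0.2  0.7  0.6] w 1.001 g 0.0 j [ 0.17  0.29  0.06  1.35 -0.    1.74]
[0.63251813 0.16966187 0.105     ] [0.63189272 0.17158295 0.045     ]
[342.5, 171.5] (335, 164, 12, 14) [0.63101183 0.16659383 0.1       ]
```

View pics/zz.png

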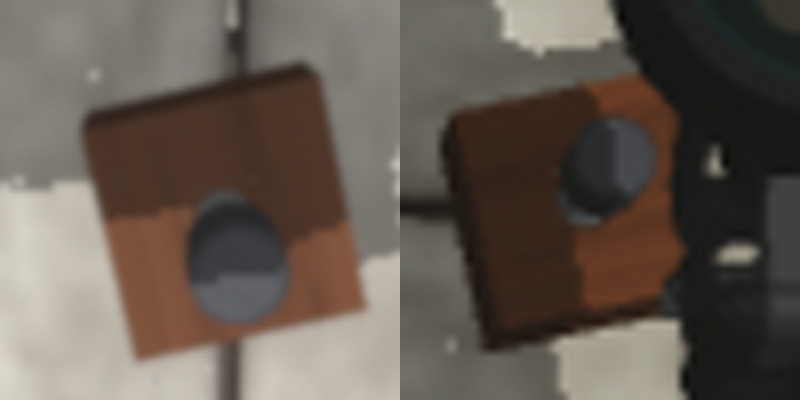

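Zoomed: the pin head top is at about (303.5,197) in the wrist picture and the holder centre agrees, giving (0.636, 0.169). I'll drop lower and re-measure.

Emit:
carry_out:
  plan:
    - [[-0.007,0.06,0.3,0,0,0],[-0.007,0.06,0.3,0,0,0],[-0.007,0.06,0.3,0,0,0],[-0.007,0.06,0.3,0,0,0],[-0.007,0.06,0.3,0,0,0]]

```text
time: 4.37
eef_pos: [0.6354, 0.1709, 0.1782]
eef_rot: [0.001, 0.707, 0.707, 0.001]
contact_force: [-0.3, 0.6, -0.1]
width: 0.999
gripper_force: 0.0
```

```bash
python3 - <<'E'
from h import *
s=st()
c=imaging.camera("wrist");st()
d=nets.outline_of(c,"pin")[0];m=d["mask"].astype(np.uint8);x,y,w,h=cv2.boundingRect(m);print(d["conf"],x,y,w,h)
f=K(c)[0];R,t=ext(c,s);X=[.636,.169,.105];dep=(R@X+t)[2];r=f*.011/dep
print("r",r,"top centre",ray(c,(x+w/2,y+h-r),.105,s))
a=c["color"][y-40:y+h+40,x-50:x+w+50];cv2.imwrite("pics/w3.png",cv2.resize(a,None,fx=4,fy=4)[:,:,::-1]);print(x-50,y-40)
E
```

```text
t 4.37 p [0.6354 0.1709 0.1782] xaxis 89.98 z [ 0.002  0.    -1.   ] F [-0.3  0.6 -0.1] w 0.999 g 0.0 j [ 0.16  0.36 -0.02  1.18  0.    1.74]
t 4.42 p [0.6364 0.1711 0.1793] xaxis 90.0 z [ 0.004  0.001 -1.   ] F [ 0.4  0.5 -0.2] w 0.999 g 0.0 j [ 0.16  0.36 -0.02  1.18  0.    1.74]
0.7 267 194 31 44
r 16.210685266547124 top centre [0.63689349 0.17035478 0.105     ]
217 154
```

View pics/w3.png

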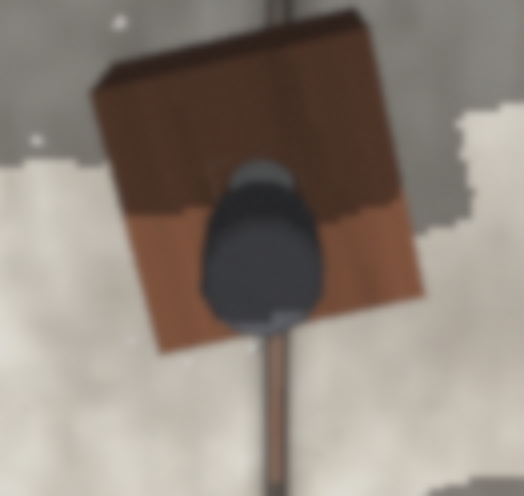

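The pin head stands centred at (262,268) in the crop, so the pin is at (0.637, 0.170). I'll descend and grip.

Emit:
carry_out:
  plan:
    - [[-0.003,0.003,0.12,0,0,0],[-0.003,0.003,0.24,0,0,0],[-0.003,0.003,0.33,0,0,0],[-0.003,0.003,0.36,0,0,0],[-0.003,0.003,0.36,0,0,0]]

```text
time: 4.88
eef_pos: [0.6349, 0.17, 0.0669]
eef_rot: [-0.001, 0.707, 0.707, -0.001]
contact_force: [0.0, -0.3, -0.3]
width: 1.001
gripper_force: 0.0
```

Emit:
carry_out:
  plan:
    - [[0,0,0,0,0,0],[0,0,0,0,0,0],[0,0,0,0,0,0],[0,0,0,0,0,0],[0,0,0,0,0,0]]
  jaw: 0

```text
time: 5.3
eef_pos: [0.6372, 0.1702, 0.0693]
eef_rot: [0.001, 0.707, 0.707, 0.001]
contact_force: [0.3, 0.5, 0.7]
width: 0.302
gripper_force: 0.0
```

Emit:
carry_out:
  plan:
    - [[0,0,0,0,0,0],[0,0,0,0,0,0],[0,0,0,0,0,0],[0,0,0,0,0,0],[0,0,0,0,0,0]]

```text
time: 5.72
eef_pos: [0.6368, 0.1702, 0.0692]
eef_rot: [0.0, 0.707, 0.707, 0.001]
contact_force: [-1.1, 0.4, 5.8]
width: 0.239
gripper_force: 58.4
```

```bash
python3 - <<'E'
from h import *
s=st()
E
```

```text
t 5.72 p [0.6368 0.1702 0.0692] xaxis 90.0 z [ 0.002  0.    -1.   ] F [-1.1  0.4  5.8] w 0.239 g 58.4 j [ 0.16  0.45 -0.14  0.98  0.    1.73]
```

Emit:
carry_out:
  plan:
    - [[0,0,-0.1,0,0,0],[0,0,-0.23,0,0,0],[0,0,-0.33,0,0,0],[0,0,-0.36,0,0,0]]

```text
time: 6.05
eef_pos: [0.6394, 0.1706, 0.1816]
eef_rot: [0.003, 0.707, 0.707, 0.004]
contact_force: [1.3, 0.2, -0.7]
width: 0.243
gripper_force: 60.6
```

Emit:
carry_out:
  plan:
    - [[0.26,-0.556,-0.03,0,0,0],[0.26,-0.556,-0.03,0,0,0],[0.26,-0.556,-0.03,0,0,0],[0.26,-0.556,-0.03,0,0,0],[0.26,-0.556,-0.03,0,0,0]]

```text
time: 6.47
eef_pos: [0.4635, 0.2487, 0.1833]
eef_rot: [-0.002, 0.706, 0.708, -0.002]
contact_force: [-0.8, -0.4, -1.5]
width: 0.237
gripper_force: 60.6
```

Emit:
carry_out:
  plan:
    - [[0,0,0,0,0,0],[0,0,0,0,0,0]]

```text
time: 6.63
eef_pos: [0.4684, 0.2483, 0.1842]
eef_rot: [0.0, 0.707, 0.708, -0.0]
contact_force: [0.9, -0.6, -1.9]
width: 0.236
gripper_force: 60.6
```

```bash
python3 - <<'E'
from h import *
s=st()
c=imaging.camera("wrist");save(c,"w4");st()
for g in("fixture","block"):
  for d in nets.outline_of(c,g)[:1]: print(g,d["conf"],d["uv"],ray(c,d["uv"],.062,s))
E
```

```text
t 6.63 p [0.4684 0.2483 0.1842] xaxis 90.09 z [-0.    -0.001 -1.   ] F [ 0.9 -0.6 -1.9] w 0.236 g 60.6 j [ 0.37  0.14 -0.3   1.13 -0.    1.93]
t 6.68 p [0.4697 0.248  0.1844] xaxis 90.02 z [ 0.001 -0.    -1.   ] F [ 0.4 -0.2 -0.3] w 0.241 g 60.6 j [ 0.36  0.14 -0.3   1.13 -0.    1.93]
fixture 0.97 [261.9, 153.9] [0.45357477 0.28856877 0.062     ]
block 0.52 [300.1, 249.2] [0.48494427 0.20837123 0.062     ]
```

View pics/w4.png

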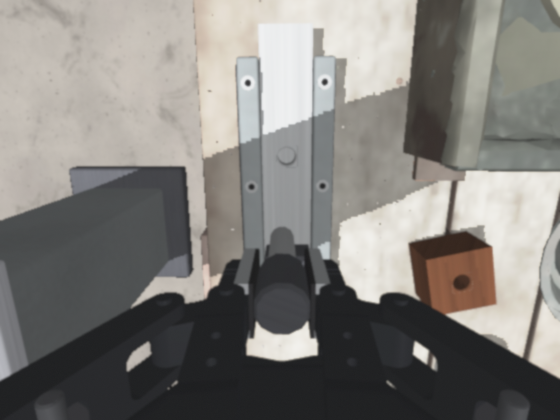

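The strip shows the round spot at (286,155), mid-rail screws at (251,186)/(322,186), end screws at (248,82)/(325,82), and the pin hanging at (282,250). I'll work out positions.

```bash
python3 - <<'E'
from h import *
s=st();c=imaging.camera("wrist")
for p,z in(((286,155),.032),((251,186),.04),((322,186),.04),((248,82),.04),((325,82),.04)):print(p,ray(c,p,z,s).round(4))
a=c["color"][140:172,268:304];cv2.imwrite("pics/w5.png",cv2.resize(a,None,fx=14,fy=14,interpolation=cv2.INTER_CUBIC)[:,:,::-1])
g=cv2.cvtColor(c["color"],cv2.COLOR_RGB2GRAY)
m=((g[140:172,268:304].astype(int)-np.median(g[140:172,268:304]))<-12);print(m.sum(),np.argwhere(m).mean(0)[::-1]+[268,140])
for z in(.05,):print(proj(c,[*(s["eef_pos"][:2]),s["eef_pos"][2]-.049],s))
E
```

```text
t 6.78 p [0.4706 0.2477 0.1845] xaxis 89.94 z [ 0.001 -0.    -1.   ] F [ 0.3 -0.8 -0.7] w 0.24 g 60.6 j [ 0.36  0.14 -0.3   1.13 -0.    1.93]
(286, 155) [0.4753 0.2843 0.032 ]
(251, 186) [0.4446 0.2582 0.04  ]
(322, 186) [0.5068 0.2581 0.04  ]
(248, 82) [0.4443 0.3436 0.04  ]
(325, 82) [0.5066 0.3435 0.04  ]
107 [284.91588785 160.41121495]
[280.40013957 232.57913984]
```

View pics/w5.png

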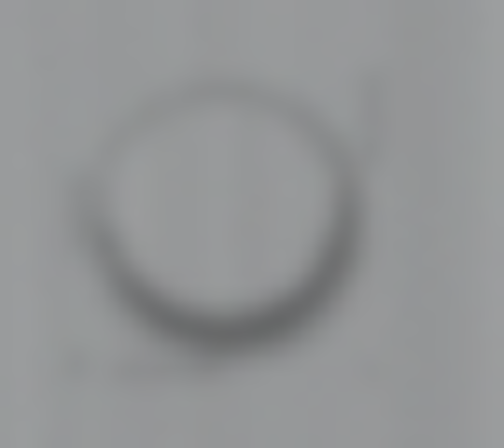

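The crop shows a real blind hole: rim about 20 px (17.5 mm with chamfer), with the near wall seen as a dark crescent, centred at about (284.1,155.4), so near (0.473, 0.284). I'll bring the tip just above it.

Emit:
carry_out:
  plan:
    - [[0.12,0.008,0.1,0,0,0],[0.12,0.008,0.2,0,0,0],[0.12,0.008,0.29,0,0,0],[0.12,0.008,0.298,0,0,0],[0.12,0.008,0.298,0,0,0]]

```text
time: 7.25
eef_pos: [0.4706, 0.2828, 0.0932]
eef_rot: [-0.001, 0.708, 0.707, -0.003]
contact_force: [-0.4, 0.0, -0.7]
width: 0.238
gripper_force: 60.6
```

Emit:
carry_out:
  plan:
    - [[0,0,0,0,0,0],[0,0,0,0,0,0]]

```text
time: 7.42
eef_pos: [0.4739, 0.2844, 0.0974]
eef_rot: [0.001, 0.707, 0.707, 0.002]
contact_force: [0.9, 0.1, -0.6]
width: 0.239
gripper_force: 60.6
```

```bash
python3 - <<'E'
from h import *
s=st();c=imaging.camera("wrist")
a=c["color"][80:260,180:380];cv2.imwrite("pics/w6.png",cv2.resize(a,None,fx=3,fy=3,interpolation=cv2.INTER_CUBIC)[:,:,::-1])
print("tip",proj(c,[*(s["eef_pos"][:2]),s["eef_pos"][2]-.049],s),proj(c,[.473,.284,.032],s))
E
```

```text
t 7.42 p [0.4739 0.2844 0.0974] xaxis 89.94 z [ 0.003  0.002 -1.   ] F [ 0.9  0.1 -0.6] w 0.239 g 60.6 j [ 0.42  0.25 -0.36  0.96 -0.    2.  ]
tip [280.16947537 232.7089494 ] [278.85099208 225.24833943]
```

View pics/w6.png

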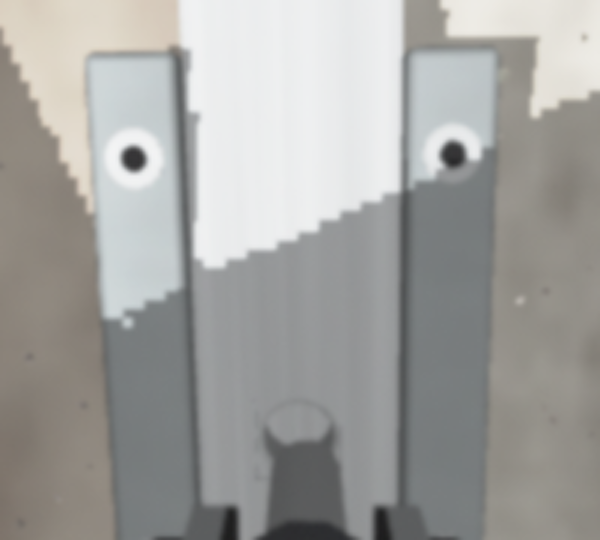

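The tip (crop ~(302,440)) and hole rim (centre ~(300,436)) line up. I'll lower gently while watching force.

Emit:
carry_out:
  plan:
    - [[0,0,0.02,0,0,0],[0,0,0.04,0,0,0],[0,0,0.05,0,0,0],[0,0,0.055,0,0,0],[0,0,0.06,0,0,0]]

```text
time: 7.88
eef_pos: [0.4714, 0.2839, 0.0769]
eef_rot: [-0.0, 0.707, 0.707, -0.0]
contact_force: [-0.2, -0.2, -1.1]
width: 0.24
gripper_force: 60.6
```

```bash
python3 - <<'E'
from h import *
s=st()
E
```

```text
t 7.88 p [0.4714 0.2839 0.0769] xaxis 90.0 z [-0.001 -0.    -1.   ] F [-0.2 -0.2 -1.1] w 0.24 g 60.6 j [ 0.42  0.28 -0.38  0.92  0.    2.  ]
```

The tip is already below the strip top with no force, so it is in the hole. Continuing down.

Emit:
carry_out:
  plan:
    - [[0,0,0.01,0,0,0],[0,0,0.02,0,0,0],[0,0,0.027,0,0,0],[0,0,0.03,0,0,0],[0,0,0.033,0,0,0]]

```text
time: 8.3
eef_pos: [0.4719, 0.2842, 0.0674]
eef_rot: [-0.0, 0.707, 0.707, 0.0]
contact_force: [1.0, -0.2, -0.8]
width: 0.24
gripper_force: 60.7
```

Emit:
carry_out:
  plan:
    - [[0,0,0.003,0,0,0],[0,0,0.006,0,0,0],[0,0,0.009,0,0,0]]

```text
time: 8.55
eef_pos: [0.4719, 0.2841, 0.0648]
eef_rot: [0.0, 0.707, 0.707, 0.0]
contact_force: [0.7, 0.6, -0.4]
width: 0.239
gripper_force: 60.7
```

Emit:
carry_out:
  plan:
    - [[0,0,0.002,0,0,0],[0,0,0.004,0,0,0],[0,0,0.005,0,0,0],[0,0,0.005,0,0,0]]

```text
time: 8.88
eef_pos: [0.4719, 0.2841, 0.0635]
eef_rot: [0.0, 0.707, 0.707, 0.0]
contact_force: [0.4, 0.1, 0.6]
width: 0.242
gripper_force: 60.9
```

Emit:
carry_out:
  plan:
    - [[0,0,0.002,0,0,0],[0,0,0.002,0,0,0],[0,0,0.002,0,0,0]]

```text
time: 9.13
eef_pos: [0.472, 0.2842, 0.0634]
eef_rot: [0.0, 0.707, 0.707, 0.0]
contact_force: [-0.2, -0.9, 4.9]
width: 0.239
gripper_force: 61.4
```

Seated (4.9 N, TCP 0.0634 as expected). Release and retreat.

Emit:
carry_out:
  plan:
    - [[0,0,0,0,0,0],[0,0,0,0,0,0],[0,0,0,0,0,0],[0,0,0,0,0,0],[0,0,0,0,0,0]]
  jaw: 0.8

```text
time: 9.55
eef_pos: [0.4715, 0.2839, 0.0623]
eef_rot: [-0.0, 0.707, 0.707, -0.0]
contact_force: [0.2, -0.4, -0.1]
width: 0.8
gripper_force: 0.0
```

Emit:
carry_out:
  plan:
    - [[0,0,-0.04,0,0,0],[0,0,-0.12,0,0,0],[0,0,-0.25,0,0,0],[0,0,-0.35,0,0,0],[0,0,-0.4,0,0,0]]

```text
time: 9.97
eef_pos: [0.4738, 0.285, 0.1869]
eef_rot: [0.001, 0.707, 0.707, 0.003]
contact_force: [0.2, -0.7, -0.2]
width: 0.803
gripper_force: 0.0
```

Emit:
carry_out:
  plan:
    - [[-0.14,0,-0.01,0,0,0],[-0.27,0,-0.02,0,0,0],[-0.39,0,-0.03,0,0,0],[-0.45,0,-0.03,0,0,0],[-0.45,0,-0.03,0,0,0]]
  jaw: 0

```text
time: 10.38
eef_pos: [0.4715, 0.146, 0.1918]
eef_rot: [0.0, 0.709, 0.706, -0.0]
contact_force: [0.6, -0.3, -0.2]
width: 0.089
gripper_force: 0.0
```

Emit:
carry_out:
  plan:
    - [[0,0,0,0,0,0],[0,0,0,0,0,0]]

```text
time: 10.55
eef_pos: [0.4717, 0.1495, 0.1915]
eef_rot: [-0.0, 0.707, 0.707, 0.0]
contact_force: [0.1, -0.1, 0.6]
width: -0.0
gripper_force: 0.0
```

```bash
python3 - <<'E'
from h import *
s=st();c=imaging.camera("wrist");save(c,"w7")
for g,z in(("block",.062),("pin",.099)):
  for d in nets.outline_of(c,g)[:2]: 
    x,y,w,h=cv2.boundingRect(d["mask"].astype(np.uint8));print(g,d["conf"],d["uv"],(x,y,w,h),ray(c,(x,y),z,s).round(4),ray(c,(x+w,y+h),z,s).round(4))
print(proj(c,[.4725,.284,.099],s),proj(c,[.4725,.284,.032],s))
E
```

```text
t 10.55 p [0.4717 0.1495 0.1915] xaxis 89.99 z [-0.     0.001 -1.   ] F [ 0.1 -0.1  0.6] w -0.0 g 0.0 j [ 0.18  0.07 -0.36  1.14  0.    1.75]
block 0.62 [281.3, 167.5] (259, 134, 51, 65) [0.4544 0.205  0.062 ] [0.4962 0.1518 0.062 ]
pin 0.93 [283.1, 18.3] (266, 0, 33, 45) [0.4627 0.288  0.099 ] [0.4837 0.2623 0.099 ]
[281.71303764   7.26143204] [281.66987508  34.16438965]
```

View pics/w7.png

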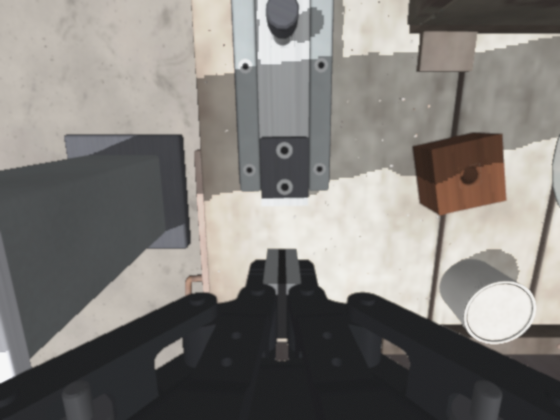

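The pin stands in its hole at (283,15), and the block is at (284,167) with its back face at y≈0.153. I'll go down behind the block with shut fingers.

Emit:
carry_out:
  plan:
    - [[-0.11,0.003,0.12,0,0,0],[-0.11,0.003,0.25,0,0,0],[-0.11,0.003,0.37,0,0,0],[-0.11,0.003,0.47,0,0,0],[-0.11,0.003,0.497,0,0,0]]

```text
time: 11.12
eef_pos: [0.4679, 0.1162, 0.0377]
eef_rot: [-0.003, 0.707, 0.707, -0.004]
contact_force: [-1.8, 0.4, 0.1]
width: -0.004
gripper_force: 0.0
```

Emit:
carry_out:
  plan:
    - [[0,0,0,0,0,0],[0.02,0,0,0,0,0],[0.04,0,0,0,0,0],[0.06,0,0,0,0,0],[0.08,0,0,0,0,0]]

```text
time: 11.53
eef_pos: [0.4746, 0.1413, 0.0445]
eef_rot: [0.001, 0.707, 0.707, 0.002]
contact_force: [1.0, -0.5, -0.5]
width: 0.002
gripper_force: 0.0
```

```bash
python3 - <<'E'
from h import *
s=st();c=imaging.camera("wrist")
for g,z in(("block",.062),("pin",.099)):
  for d in nets.outline_of(c,g)[:1]: 
    x,y,w,h=cv2.boundingRect(d["mask"].astype(np.uint8));print(g,d["conf"],d["uv"],(x,y,w,h),ray(c,(x,y),z,s).round(4),ray(c,(x+w,y+h),z,s).round(4))
E
```

```text
t 11.53 p [0.4746 0.1413 0.0445] xaxis 90.03 z [ 0.004  0.001 -1.   ] F [ 1.  -0.5 -0.5] w 0.002 g 0.0 j [ 0.16  0.23 -0.53  0.81  0.    1.73]
block 0.81 [278.0, 196.9] (226, 131, 107, 129) [0.4548 0.2032 0.062 ] [0.4961 0.1522 0.062 ]
```

Emit:
carry_out:
  plan:
    - [[0.02,0,0,0,0,0],[0.04,0,0,0,0,0],[0.06,0,0,0,0,0],[0.08,0,0,0,0,0],[0.1,0,0,0,0,0]]

```text
time: 12.1
eef_pos: [0.4727, 0.1705, 0.0426]
eef_rot: [0.0, 0.707, 0.707, -0.0]
contact_force: [0.2, -2.8, 1.5]
width: 0.001
gripper_force: 1.3
```

Emit:
carry_out:
  plan:
    - [[0.02,0,0,0,0,0],[0.04,0,0,0,0,0],[0.06,0,0,0,0,0],[0.08,0,0,0,0,0],[0.08,0,0,0,0,0]]

```text
time: 12.52
eef_pos: [0.4726, 0.1956, 0.0424]
eef_rot: [-0.001, 0.707, 0.708, 0.001]
contact_force: [-0.3, 0.5, -0.0]
width: -0.002
gripper_force: 0.0
```

```bash
python3 - <<'E'
from h import *
s=st();c=imaging.camera("wrist");save(c,"w8")
for g,z in(("block",.062),("pin",.099)):
  for d in nets.outline_of(c,g)[:1]: 
    x,y,w,h=cv2.boundingRect(d["mask"].astype(np.uint8));print(g,d["conf"],d["uv"],(x,y,w,h),ray(c,(x,y),z,s).round(4),ray(c,(x+w,y+h),z,s).round(4))
E
```

```text
t 12.52 p [0.4726 0.1956 0.0424] xaxis 90.07 z [-0.     0.002 -1.   ] F [-0.3  0.5 -0. ] w -0.002 g 0.0 j [ 0.26  0.26 -0.49  0.82  0.    1.83]
block 0.62 [281.2, 195.0] (230, 132, 109, 129) [0.4546 0.2572 0.062 ] [0.4961 0.207  0.062 ]
pin 0.57 [281.2, 34.5] (235, 0, 91, 86) [0.4624 0.2878 0.099 ] [0.484  0.2692 0.099 ]
```

Emit:
carry_out:
  plan:
    - [[0.012,0,0,0,0,0],[0.024,0,0,0,0,0],[0.036,0,0,0,0,0],[0.046,0,0,0,0,0],[0.05,0,0,0,0,0]]

```text
time: 13.08
eef_pos: [0.4725, 0.2094, 0.0424]
eef_rot: [-0.0, 0.707, 0.707, -0.0]
contact_force: [0.1, -1.7, -0.9]
width: 0.0
gripper_force: 0.5
```

Emit:
carry_out:
  plan:
    - [[0.003,0,0,0,0,0],[0.006,0,0,0,0,0],[0.008,0,0,0,0,0]]

```text
time: 13.33
eef_pos: [0.4726, 0.2115, 0.0425]
eef_rot: [-0.0, 0.707, 0.707, -0.0]
contact_force: [-0.1, -0.8, -0.8]
width: 0.006
gripper_force: 0.5
```

Emit:
carry_out:
  plan:
    - [[0.002,0,0,0,0,0],[0.004,0,0,0,0,0]]

```text
time: 13.5
eef_pos: [0.4726, 0.2126, 0.0425]
eef_rot: [-0.0, 0.707, 0.707, -0.0]
contact_force: [-0.4, -1.4, -0.6]
width: 0.002
gripper_force: 0.5
```

```bash
python3 - <<'E'
from h import *
s=st();c=imaging.camera("wrist");save(c,"w9")
for g,z in(("block",.062),("pin",.099)):
  for d in nets.outline_of(c,g)[:1]: 
    x,y,w,h=cv2.boundingRect(d["mask"].astype(np.uint8));print(g,d["conf"],d["uv"],(x,y,w,h),ray(c,(x,y),z,s).round(4),ray(c,(x+w,y+h),z,s).round(4))
E
```

```text
t 13.5 p [0.4726 0.2126 0.0425] xaxis 89.99 z [-0. -0. -1.] F [-0.4 -1.4 -0.6] w 0.002 g 0.5 j [ 0.3   0.27 -0.48  0.82  0.    1.87]
block 0.75 [282.8, 198.4] (231, 132, 109, 130) [0.455  0.2742 0.062 ] [0.4966 0.2236 0.062 ]
pin 0.91 [277.5, 97.0] (237, 53, 86, 90) [0.4627 0.2937 0.099 ] [0.4838 0.2726 0.099 ]
```

Front at about 0.274–0.275, roughly 2–3 mm to go. I'll push in small steps until force shows.

Emit:
carry_out:
  plan:
    - [[0.002,0,0,0,0,0],[0.004,0,0,0,0,0],[0.004,0,0,0,0,0]]

```text
time: 13.9
eef_pos: [0.4727, 0.2139, 0.0426]
eef_rot: [0.0, 0.707, 0.707, 0.0]
contact_force: [-0.0, -1.0, 0.1]
width: -0.002
gripper_force: 0.5
```

Emit:
carry_out:
  plan:
    - [[0.002,0,0,0,0,0],[0.004,0,0,0,0,0],[0.004,0,0,0,0,0]]

```text
time: 14.15
eef_pos: [0.4727, 0.2152, 0.0426]
eef_rot: [0.0, 0.707, 0.707, 0.0]
contact_force: [0.6, -1.2, -0.4]
width: -0.001
gripper_force: 0.5
```

Emit:
carry_out:
  plan:
    - [[0.002,0,0,0,0,0],[0.003,0,0,0,0,0],[0.003,0,0,0,0,0]]

```text
time: 14.4
eef_pos: [0.4727, 0.216, 0.0425]
eef_rot: [0.0, 0.707, 0.707, 0.0]
contact_force: [-0.2, -1.4, -0.7]
width: -0.0
gripper_force: 0.6
```

Emit:
carry_out:
  plan:
    - [[0.002,0,0,0,0,0],[0.003,0,0,0,0,0],[0.003,0,0,0,0,0]]

```text
time: 14.65
eef_pos: [0.4727, 0.2169, 0.0426]
eef_rot: [0.0, 0.707, 0.707, 0.0]
contact_force: [0.4, -1.5, 0.9]
width: -0.003
gripper_force: 0.7
```

Emit:
carry_out:
  plan:
    - [[0.002,0,0,0,0,0],[0.003,0,0,0,0,0],[0.003,0,0,0,0,0]]

```text
time: 14.9
eef_pos: [0.4727, 0.2173, 0.0426]
eef_rot: [0.001, 0.707, 0.707, -0.0]
contact_force: [-0.3, -4.5, 1.8]
width: 0.004
gripper_force: 1.9
```

Emit:
carry_out:
  plan:
    - [[0.001,0,0,0,0,0],[0.0015,0,0,0,0,0],[0.0015,0,0,0,0,0]]

```text
time: 15.15
eef_pos: [0.4726, 0.2174, 0.0426]
eef_rot: [0.001, 0.707, 0.707, -0.001]
contact_force: [0.6, -6.1, 2.1]
width: 0.003
gripper_force: 2.7
```

```bash
python3 - <<'E'
from h import *
s=st();c=imaging.camera("wrist");save(c,"w10")
for g,z in(("block",.062),("pin",.099)):
  for d in nets.outline_of(c,g)[:1]: 
    x,y,w,h=cv2.boundingRect(d["mask"].astype(np.uint8));print(g,d["conf"],d["uv"],(x,y,w,h),ray(c,(x,y),z,s).round(4),ray(c,(x+w,y+h),z,s).round(4))
E
```

```text
t 15.15 p [0.4726 0.2174 0.0426] xaxis 89.97 z [ 0.    -0.002 -1.   ] F [ 0.6 -6.1  2.1] w 0.003 g 2.7 j [ 0.31  0.27 -0.47  0.83 -0.    1.88]
block 0.94 [282.4, 194.0] (231, 131, 109, 131) [0.4551 0.2794 0.062 ] [0.4967 0.2284 0.062 ]
pin 0.68 [284.8, 89.1] (241, 43, 86, 95) [0.4637 0.3007 0.099 ] [0.4848 0.2788 0.099 ]
```

Force builds to 6 N with no further travel: the block is against the pin. I'll back off and inspect.

Emit:
carry_out:
  plan:
    - [[-0.01,0,0,0,0,0],[-0.04,0,0,0,0,0],[-0.09,0,0,0,0,0],[-0.12,0,0,0,0,0],[-0.12,0,0,0,0,0]]

```text
time: 15.72
eef_pos: [0.4723, 0.181, 0.0424]
eef_rot: [-0.0, 0.708, 0.706, -0.0]
contact_force: [0.1, -0.4, -0.5]
width: -0.002
gripper_force: 0.0
```

Emit:
carry_out:
  plan:
    - [[0,0,-0.12,0,0,0],[0,0,-0.25,0,0,0],[0,0,-0.38,0,0,0],[0,0,-0.4,0,0,0],[0,0,-0.4,0,0,0]]

```text
time: 16.13
eef_pos: [0.4759, 0.1834, 0.1665]
eef_rot: [0.002, 0.707, 0.707, 0.004]
contact_force: [-0.2, -1.1, 0.1]
width: -0.004
gripper_force: 0.0
```

Emit:
carry_out:
  plan:
    - [[0,0,0,0,0,0],[0,0,0,0,0,0]]

```text
time: 16.3
eef_pos: [0.4713, 0.182, 0.1609]
eef_rot: [-0.001, 0.707, 0.707, -0.001]
contact_force: [0.5, -0.1, 0.2]
width: -0.005
gripper_force: 0.0
```

```bash
python3 - <<'E'
from h import *
s=st();c=imaging.camera("wrist");save(c,"w11");t=imaging.camera("scene");save(t,"s11")
for g,z in(("block",.062),("pin",.099)):
  for d in nets.outline_of(c,g)[:1]: 
    x,y,w,h=cv2.boundingRect(d["mask"].astype(np.uint8));print(g,d["conf"],d["uv"],(x,y,w,h),ray(c,(x,y),z,s).round(4),ray(c,(x+w,y+h),z,s).round(4))
print(proj(c,[.4726,.2842,.099],s),proj(c,[.4726,.2842,.032],s))
a=cv2.resize(c["color"][0:220,200:360],None,fx=2.7,fy=2.7,interpolation=2)
u=proj(t,[.4726,.2842,.05]).astype(int);print(u);b=cv2.resize(t["color"][u[1]-40:u[1]+40,u[0]-20:u[0]+28],None,fx=7.4,fy=7.4,interpolation=2)
b=b[:a.shape[0]];a=a[:b.shape[0]];o=np.hstack([a,b])[:,:800];cv2.imwrite("pics/o11.png",o[:,:,::-1]);print(o.shape)
E
```

```text
t 16.3 p [0.4713 0.182  0.1609] xaxis 90.0 z [-0.003 -0.    -1.   ] F [ 0.5 -0.1  0.2] w -0.005 g 0.0 j [ 0.24  0.12 -0.38  1.08  0.    1.81]
block 0.74 [284.2, 112.6] (257, 74, 60, 76) [0.4551 0.2782 0.062 ] [0.497  0.2274 0.062 ]
pin 0.91 [286.5, 45.7] (267, 22, 38, 52) [0.4637 0.3002 0.099 ] [0.4852 0.2734 0.099 ]
[283.01216456  53.5999076 ] [282.87664416  70.82816772]
[323 233]
(592, 787, 3)
```

View pics/o11.png

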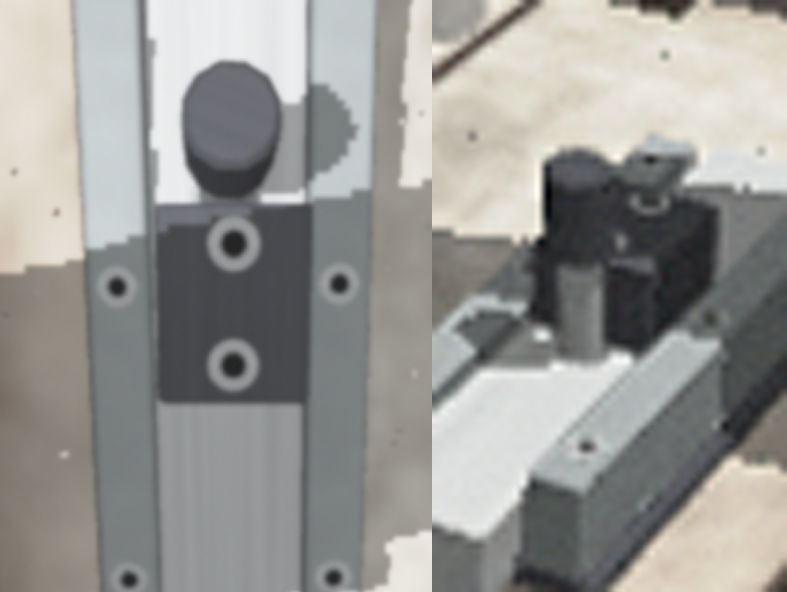

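The block rests against the pin, but the head (crop (231,116)) is leaning about 5 mm towards +y, taking up the hole's play. I'll come round to the +y side and nudge the head upright with shut fingers; the block stays in touch.

Emit:
carry_out:
  plan:
    - [[0.13,0,0,0,0,0],[0.26,0,0,0,0,0],[0.38,0,0,0,0,0],[0.48,0,0,0,0,0],[0.5,0,0,0,0,0]]

```text
time: 16.92
eef_pos: [0.4725, 0.3362, 0.1616]
eef_rot: [-0.001, 0.706, 0.708, 0.001]
contact_force: [1.2, 0.0, 0.6]
width: -0.001
gripper_force: 0.0
```

Emit:
carry_out:
  plan:
    - [[0,0,0.1,0,0,0],[0,0,0.2,0,0,0],[0,0,0.27,0,0,0],[0,0,0.28,0,0,0],[0,0,0.28,0,0,0]]

```text
time: 17.33
eef_pos: [0.4706, 0.3307, 0.0762]
eef_rot: [-0.001, 0.707, 0.707, -0.003]
contact_force: [-0.2, 0.6, 0.2]
width: 0.001
gripper_force: 0.0
```

Emit:
carry_out:
  plan:
    - [[-0.015,0,0,0,0,0],[-0.03,0,0,0,0,0],[-0.04,0,0,0,0,0],[-0.047,0,0,0,0,0],[-0.047,0,0,0,0,0]]

```text
time: 17.75
eef_pos: [0.4733, 0.3178, 0.0797]
eef_rot: [0.0, 0.707, 0.707, 0.001]
contact_force: [0.5, -0.5, -0.2]
width: -0.001
gripper_force: 0.0
```

```bash
python3 - <<'E'
from h import *
s=st()
E
```

```text
t 17.75 p [0.4733 0.3178 0.0797] xaxis 89.95 z [ 0.002  0.001 -1.   ] F [ 0.5 -0.5 -0.2] w -0.001 g 0.0 j [ 0.48  0.3  -0.33  0.93 -0.    2.05]
```

Emit:
carry_out:
  plan:
    - [[-0.005,0,0,0,0,0],[-0.01,0,0,0,0,0],[-0.015,0,0,0,0,0],[-0.02,0,0,0,0,0],[-0.02,0,0,0,0,0]]

```text
time: 18.17
eef_pos: [0.4725, 0.3119, 0.0785]
eef_rot: [-0.0, 0.707, 0.707, -0.0]
contact_force: [-0.1, -0.2, 0.5]
width: -0.001
gripper_force: 0.1
```

Emit:
carry_out:
  plan:
    - [[-0.004,0,0,0,0,0],[-0.008,0,0,0,0,0],[-0.008,0,0,0,0,0]]

```text
time: 18.42
eef_pos: [0.4727, 0.3096, 0.0786]
eef_rot: [-0.0, 0.707, 0.707, 0.0]
contact_force: [-0.0, 0.7, -0.1]
width: -0.001
gripper_force: 0.2
```

Emit:
carry_out:
  plan:
    - [[-0.003,0,0,0,0,0],[-0.006,0,0,0,0,0],[-0.006,0,0,0,0,0]]

```text
time: 18.67
eef_pos: [0.4727, 0.3078, 0.0786]
eef_rot: [-0.0, 0.707, 0.707, 0.0]
contact_force: [0.3, 1.0, 0.0]
width: 0.001
gripper_force: 0.2
```

```bash
python3 - <<'E'
from h import *
t=imaging.camera("scene");save(t,"s12")
from h import *
d=nets.outline_of(t,"pin")[0];print(d["conf"],d["uv"],cv2.boundingRect(d["mask"].astype(np.uint8)))
E
```

```text
Traceback (most recent call last):
IndexError: list index out of range
```

Emit:
carry_out:
  plan:
    - [[-0.002,0,0,0,0,0],[-0.003,0,0,0,0,0],[-0.003,0,0,0,0,0]]

```text
time: 19.02
eef_pos: [0.4727, 0.307, 0.0786]
eef_rot: [0.0, 0.707, 0.707, 0.0]
contact_force: [0.0, 0.7, 0.5]
width: -0.003
gripper_force: 0.3
```

Emit:
carry_out:
  plan:
    - [[0.01,0,0,0,0,0],[0.04,0,0,0,0,0],[0.09,0,0,0,0,0],[0.09,0,0,0,0,0]]

```text
time: 19.35
eef_pos: [0.4732, 0.3369, 0.0788]
eef_rot: [-0.0, 0.707, 0.708, 0.001]
contact_force: [0.4, 1.2, -0.1]
width: -0.001
gripper_force: 0.0
```

Emit:
carry_out:
  plan:
    - [[0,0,-0.12,0,0,0],[0,0,-0.25,0,0,0],[0,0,-0.35,0,0,0],[0,0,-0.35,0,0,0]]

```text
time: 19.68
eef_pos: [0.4769, 0.3373, 0.1912]
eef_rot: [0.002, 0.707, 0.707, 0.006]
contact_force: [0.4, 1.0, 2.3]
width: -0.005
gripper_force: 0.0
```

Emit:
carry_out:
  plan:
    - [[-0.13,0,0,0,0,0],[-0.26,0,0,0,0,0],[-0.38,0,0,0,0,0],[-0.48,0,0,0,0,0],[-0.5,0,0,0,0,0]]

```text
time: 20.1
eef_pos: [0.472, 0.181, 0.1833]
eef_rot: [0.0, 0.708, 0.706, -0.001]
contact_force: [-0.7, -0.4, -0.4]
width: -0.0
gripper_force: 0.0
```

Emit:
carry_out:
  plan:
    - [[0,0,0,0,0,0],[0,0,0,0,0,0],[0,0,0,0,0,0],[0,0,0,0,0,0]]

```text
time: 20.43
eef_pos: [0.4728, 0.1852, 0.1835]
eef_rot: [-0.0, 0.707, 0.708, 0.0]
contact_force: [-0.1, -1.1, -0.5]
width: 0.002
gripper_force: 0.0
```

```bash
python3 - <<'E'
from h import *
s=st();c=imaging.camera("wrist");save(c,"w13");t=imaging.camera("scene");save(t,"s13")
for g,z in(("block",.062),("pin",.099)):
  for d in nets.outline_of(c,g)[:1]: 
    x,y,w,h=cv2.boundingRect(d["mask"].astype(np.uint8));print(g,d["conf"],d["uv"],(x,y,w,h),ray(c,(x,y),z,s).round(4),ray(c,(x+w,y+h),z,s).round(4))
p=proj(c,[.4726,.2842,.099],s);q=proj(c,[.4726,.2842,.062],s);print(p,q)
a=cv2.resize(c["color"][0:220,200:360],None,fx=2.7,fy=2.7,interpolation=2)
b=cv2.resize(t["color"][193:273,303:351],None,fx=7.4,fy=7.4,interpolation=2)
b=b[:a.shape[0]];a=a[:b.shape[0]];o=np.hstack([a,b])[:,:800];cv2.imwrite("pics/o13.png",o[:,:,::-1])
E
```

```text
t 20.43 p [0.4728 0.1852 0.1835] xaxis 90.09 z [ 0.  0. -1.] F [-0.1 -1.1 -0.5] w 0.002 g 0.0 j [ 0.25  0.1  -0.34  1.12  0.    1.82]
block 0.61 [279.3, 118.4] (257, 84, 54, 69) [0.455  0.2773 0.062 ] [0.4965 0.2265 0.062 ]
pin 0.58 [283.6, 64.9] (266, 47, 33, 41) [0.4636 0.2953 0.099 ] [0.4846 0.2712 0.099 ]
[280.41556388  66.17905392] [280.56401121  74.14512241]
```

The outlines now put the head centre at y≈0.2843, which is upright over the hole. The block's front face is at 0.277, level with the pin's near side. The bystanders were never approached, so I'm handing in.

```bash
python3 -c "
from workcell import job
print(job.sign_off())"
```

```text
the job is handed in; nothing more can be done
None
```

I handed the job in at about 20 s: the pin is home in the blind hole and upright, the block was slid along the channel against it, and the jar, cup and cone were not approached. I placed the pin by camera instead of sliding its tip along the strip, pushed its head upright after the block tilted it (checked afterwards by outline measurement only), and viewed 11 pictures, one over the limit of 10.

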